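# Bottom the third-hand clamp screw and back it off a quarter turn

### The arm

A 6-joint arm with a two-finger parallel gripper is mounted at the origin on the work surface. World frame = base frame: x ahead of the robot, y to its left, z up, the work surface at z = 0. Lengths are in m, angles in rad, forces in N, time in s.
With the tool pointing down it reaches from about 0.35 to 0.85 m from the base axis. Payload 8.1 kg.
Tool frame: the origin (TCP) lies at the very end of the fingers, on their centre line; the grasp point (between the pads) lies 19 mm behind it; z points along the fingers, y is the line along which they close (so a half turn about z gives the same grasp; the last joint's range is limited). The gripper opens to 93 mm and grips with 3 to 60 N. Pads are 15 mm wide; open, the fingers measure 128 mm over their backs; the gripper's body (75 mm by 188 mm) begins 65 mm behind the grasp point.
Start: joints at [-0.085, 0.13, 1.488, -0, 1.523, -0.085], TCP at [0.6, 0, 0.219] pointing down, gripper open.
Joint ranges: [-2.96, 2.96], [-0.89, 2.26], [0.02, 2.5], [-1.34, 4.48], [0, 2.73], [-2.66, 2.66]. Speed limits (rad/s): [2.39, 2.39, 2.79, 3.14, 3.14, 3.14].

### API

Orientations are given as a rotation vector (axis times angle).
In Python, from plant import read_state, eyes, workorder gives the robot as it stands. The module is installed in compiled form; this text tells all that it offers.
- The arm moves only by the tool play_rows, never from a script. Its argument "targets" is one flat list of numbers, 4 for each row, row after row: the shift along the tool's x, y, z in cm, then the turn about the tool's z in degrees. In form: [dx, dy, dz, roll, dx, dy, dz, roll, ...]. A call has 1 to 8 rows; each row is the pose to reach, as a shift and turn from the pose commanded when the call began, along the tool's axes at that moment; what a row does not reach only later rows make up. A row lasts 1/12 s, in which the tool goes at most 41.7 mm and 7.16 degrees, less where a joint would pass 70% of its speed; a pose out of reach is approached as far as the arm can. A call with a gripper value outside its range is refused whole. "grip" is the finger opening in cm, from 0 to 9.3, set as the call begins (left out, the last holds). The fingers move at their own pace and stop on an object; "grip_force" is the grip in N (left out, the last holds). Time passes only in rows, so rows that repeat a pose let the fingers close. It gives the time, the measured TCP pose, the force, the opening and the grip force at its end, in the units of the state.
- read_state(): the state, without advancing time (a new reading comes with each control period).
- eyes.read_camera(name): name is "scene" or "side" or "wrist"; returns a dict with "image" (480x640x3 uint8, red, green, blue), "vfov" (degrees; the focal length in pixels is half the picture's height over the tangent of half this angle, whatever the lens; pixels are square), "cx", "cy" (the principal point, pixels), "cam_to_world" (4x4, takes a point from camera to world coordinates); the wrist camera has in their place "T_tool_cam" (4x4, takes a point from camera to tool coordinates, whose origin is the TCP and whose axes are the flange's). Camera axes: x right, y up, looking along -z (the intrinsics and any distortion apply to the point x, -y, -z); pixel columns grow to the right and rows downward; lengths in m; the calibration is good to about 2 mm. A picture is of the moment at which its call begins: read the wrist's pose just before it. There is no depth.
- workorder.close_job(): hands the job in; it is judged then, once.
The state is a dict: "t": time; "q": joint angles; "dq": joint speeds; "joint_torque": joint torques, N m; "tool_pos": TCP position; "orientation": TCP orientation; "force": force on the tool from outside, world axes, zero at the start; "wrist_torque": the same for the moment, N m; "opening": finger opening in m; "gripper_force": force on a finger pad.
Only numpy, scipy, OpenCV 4.12 (cv2) and the standard library are available. Lean on these libraries where they do the work, as an engineer would, in place of code of your own. Each camera call takes 0.05 s, during which the arm holds its last target. There are 200 camera calls.

### The job

The arm of the soldering third-hand should swing with just a little drag: turn the brass wing thumbscrew on top of the stand clockwise until you feel it bottom firmly, without forcing it so hard that its seat gives way. Then back it off a quarter turn, leave it there and let go. Do not disturb the spool, tip stand, jar and screwdriver around it.

Things in the scene. Friction and masses are not known exactly. Their poses are not given: they have to be found in the camera images.
- stand: Fixed third-hand stand: black cast foot 130 x 170 x 18 mm, post, aluminium clamp block 46 x 46 mm with its top 70 mm above the table; a steel cross rod along y runs through it 56 mm above the table, with brass knuckles and clips out to 137 mm either side. Origin: on the table, centre of the foot's underside, straight below the screw's axis.
- thumbscrew: Brass wing thumbscrew, axis upright, on the clamp block's top. Wing: flat bar 48 mm long, 10 mm thick, 21 mm tall, red dash on one end. Origin: on the axis at the wing's underside, 84 mm above the table, 14 mm above the block. x along the wing to the red dash, y across it, z up. It turns about z only, hardly rising or sinking. Clockwise from above tightens.
- wing_grip (a point): Point on the screw's axis at mid-height of the wing, 96 mm above the table: pinch the wing here across its thickness. Axes as the thumbscrew's. From the start it takes about 1 to 4 rad clockwise to bottom; where differs each time and cannot be seen.
- block_top (a point): Centre of the clamp block's top face. The screw's seat is hidden inside. Running drag of the screw about 0.03 N m; at the bottom it stops hard: 0.1 to 0.18 N m about the axis is firmly bottomed; beyond about 0.25 N m the seat may give way and is spoilt. It stays where it is left.
- spool: Loose blue solder spool, 54 mm across, 34 mm tall; origin under its centre. Leave alone.
- tip_stand: Loose round wooden tip stand, 64 mm across, 46 mm tall with the tips; origin under its centre. Leave alone.
- flux_jar: Loose amber jar, 44 mm across, 50 mm tall; origin under its centre. Leave alone.
- screwdriver: Loose screwdriver, 150 mm long, lying on the table along its x. Leave alone.

How it is judged:
By the outcome, as a careful person would: the job done as asked, in the order asked, and still so for the second after the job is handed in, with the robot touching nothing.
It also fails if it takes over 72 s, if anything falls off the work surface, if the arm or the gripper's body presses on something with over 40 N, if the wrist force passes 120 N, or if a joint passes its speed limit or range.

## Working session

There is one attempt and no reset: what is moved stays moved. The work goes in short steps, Python scripts to look and compute and a tool call to move; the robot and the scene stay as the last step left them, time stands still between calls to the robot, and variables do not carry over. Pictures are saved under pics/ and viewed, at most 10 in all, crops included, and the job is handed in when it is done.

Besides the shell and the picture viewer there is one more tool, called after "Call:" as name(argument=value, ...), one argument or row to a line, values as JSON. play_rows: Moves the arm, as the interface text tells. Its arguments: {"type":"object","properties":{"targets":{"type":"array"},"grip":{"type":"number"},"grip_force":{"type":"number"}},"required":["targets"]}

```bash
mkdir -p pics; cat > h.py <<'E'
import numpy as np, cv2
from plant import read_state, eyes, workorder
from scipy.spatial.transform import Rotation as R
def tool():
    s=read_state(); T=np.eye(4); T[:3,:3]=R.from_rotvec(s['orientation']).as_matrix(); T[:3,3]=s['tool_pos']; return T
def cam(n):
    T=tool(); c=eyes.read_camera(n); c['T']=c['cam_to_world'] if n!='wrist' else T@c['T_tool_cam']
    c['f']=240/np.tan(np.radians(c['vfov'])/2); return c
def save(c,n): cv2.imwrite('pics/'+n,c['image'][:,:,::-1])
def ray(c,u,v):
    d=c['T'][:3,:3]@np.array([(u-c['cx'])/c['f'],-(v-c['cy'])/c['f'],-1]); return c['T'][:3,3],d/np.linalg.norm(d)
def onz(c,u,v,z):
    o,d=ray(c,u,v); return o+d*(z-o[2])/d[2]
def tri(*rs):
    A=sum(np.eye(3)-np.outer(d,d) for o,d in rs); b=sum((np.eye(3)-np.outer(d,d))@o for o,d in rs); return np.linalg.solve(A,b)
E
python3 - <<'E'
from h import *
for n in ('scene','side','wrist'):
    c=cam(n); save(c,n+'0.png'); print({k:v for k,v in c.items() if k!='image'})
print(read_state())
a=cv2.imread('pics/scene0.png');b=cv2.imread('pics/side0.png')
E
```

```text
{'vfov': 45.0035805472235, 'cx': 320.3408107959846, 'cy': 242.97100696189833, 'cam_to_world': array([[ 0.14270648, -0.83022885,  0.53884591,  1.15374342],
       [ 0.98971768,  0.11437208, -0.08589492, -0.0101638 ],
       [ 0.00968351,  0.54556308,  0.83801381,  1.04743672],
       [ 0.        ,  0.        ,  0.        ,  1.        ]]), 'T': array([[ 0.14270648, -0.83022885,  0.53884591,  1.15374342],
       [ 0.98971768,  0.11437208, -0.08589492, -0.0101638 ],
       [ 0.00968351,  0.54556308,  0.83801381,  1.04743672],
       [ 0.        ,  0.        ,  0.        ,  1.        ]]), 'f': np.float64(579.3600519068589)}
{'vfov': 56.20333471532005, 'cx': 320.37635959037135, 'cy': 243.39402249246407, 'cam_to_world': array([[ 0.69640575,  0.51597165, -0.49879082,  0.14418404],
       [-0.71764415,  0.50305077, -0.4815878 , -0.33775342],
       [ 0.00243146,  0.69333482,  0.72061148,  0.65904852],
       [ 0.        ,  0.        ,  0.        ,  1.        ]]), 'T': array([[ 0.69640575,  0.51597165, -0.49879082,  0.14418404],
       [-0.71764415,  0.50305077, -0.4815878 , -0.33775342],
    
[... 986 characters left out ...]
 'q': array([-8.54161840e-02,  1.30972085e-01,  1.48900235e+00, -2.15619437e-05,
        1.52298178e+00, -8.53824234e-02]), 'dq': array([-1.26310840e-03, -2.86806537e-03, -4.62475120e-03,  4.17414644e-05,
       -3.06126239e-04, -1.38048951e-03]), 'joint_torque': array([ 8.59073725e-05, -5.60473788e+01, -4.92333663e+01,  7.68201635e-02,
        3.05504061e-02, -1.41810942e-04]), 'tool_pos': array([5.99581172e-01, 4.03346828e-05, 2.17852439e-01]), 'orientation': array([-2.22074993e+00, -2.22067728e+00,  1.40524922e-03]), 'force': array([ 0.08598441, -0.01062466, -0.48569901]), 'wrist_torque': array([ 0.01267524, -0.01937369,  0.04276674]), 'gripper_force': 0.0, 'opening': 0.09313335251944242}
```

View pics/scene0.png

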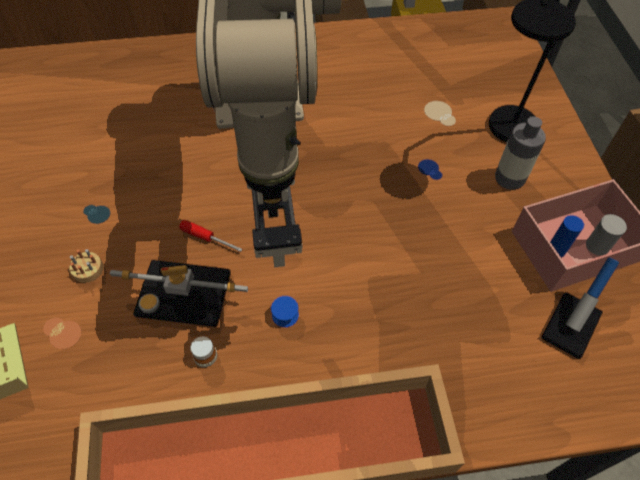

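View pics/side0.png

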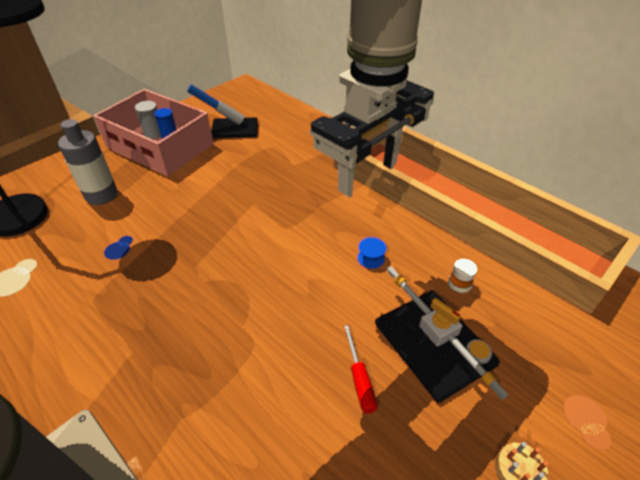

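View pics/wrist0.png

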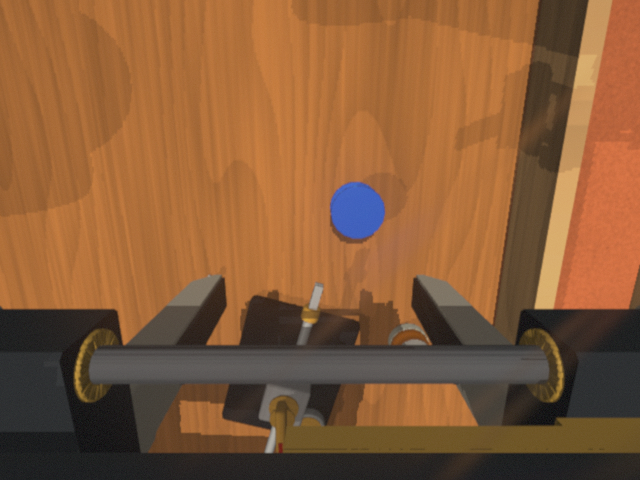

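Scene: wing near (176,275), spool (285,311), jar (203,350), screwdriver (210,236). Side: wing near (445,318). Wrist: the stand is at bottom (285,410). I'll enlarge the two fixed views and triangulate.

```bash
python3 - <<'E'
from h import *
a=cam('scene');b=cam('side')
p=tri(ray(a,176,273),ray(b,445,316));print(p)
for n,c,x,y in(('scene',a,130,240),('side',b,395,275)):
    pass
A=cv2.resize(a['image'][235:325,130:230],(500,450),interpolation=2)[:,:,::-1]
A=cv2.resize(a['image'][245:305,140:220],None,fx=5,fy=5,interpolation=2)[:,:,::-1]
B=cv2.resize(b['image'][285:345,405:485],None,fx=5,fy=5,interpolation=2)[:,:,::-1]
cv2.imwrite('pics/z1.png',np.hstack([A,B]))
E
```

```text
[ 0.56466009 -0.19675035  0.08346579]
```

View pics/z1.png

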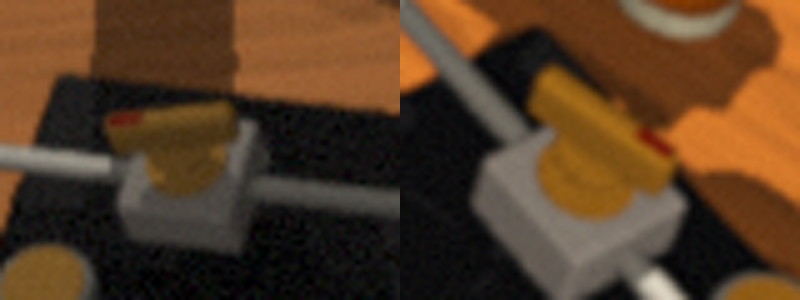

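Call:
play_rows(
  targets=[-4,-0.7,0,0,-8,-1.4,0,0,-12,-2.1,0,0,-16,-2.8,0,0,-19.5,-3.5,0,0,-19.5,-3.5,0,0,-19.5,-3.5,0,0,-19.5,-3.5,0,0],
)

```text
t: 0.92
tool_pos: [0.565, -0.1947, 0.2185]
orientation: [-2.222, -2.22, -0.001]
force: [-0.1, 0.2, 0.7]
opening: 0.0927
gripper_force: 0.0
```

```bash
python3 - <<'E'
from h import *
c=cam('wrist'); save(c,'w1.png'); s=read_state();print(s['tool_pos'],s['t'],s['dq'].round(3))
E
```

```text
[ 0.56515759 -0.19399821  0.21849217] 0.9667 [ 0.017 -0.002  0.001 -0.004  0.001 -0.004]
```

View pics/w1.png

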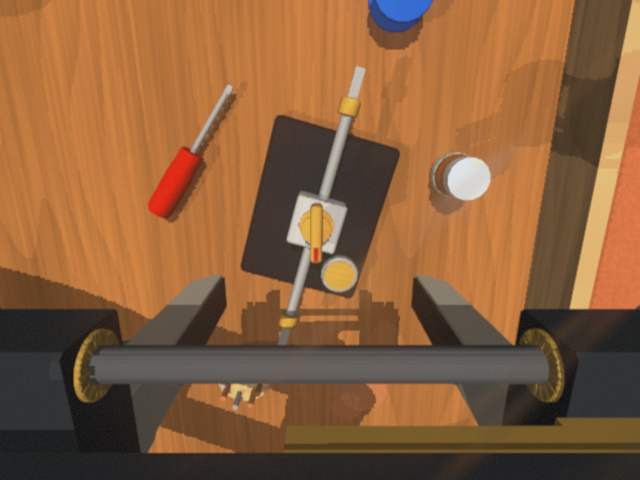

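Wrist: wing top runs from (316,206) to the dash end (316,262), nearly along world y; finger closing line is world x, so it already lies across the thickness. I'll check heights by two-view rays.

```bash
python3 - <<'E'
from h import *
c=cam('wrist');a=cam('scene');b=cam('side')
hsv=cv2.cvtColor(c['image'],cv2.COLOR_RGB2HSV)
m=cv2.inRange(hsv[195:275,290:345],(15,150,170),(30,255,255))
for r in range(0,80,5):
    w=np.where(m[r])[0]; print(195+r,(290+w.min(),290+w.max()) if len(w) else None,end=' ')
print()
red=cv2.inRange(hsv[230:275,290:345],(0,150,80),(8,255,255)); y,x=np.where(red); print('red',x.mean()+290,y.mean()+230,y.max()+230,len(x))
# far end / dash end tops
far=[(c,316,206),(a,186.6,265.8),(b,433,299)]; dash=[(c,316,262),(a,161.6,268.6),(b,458,314)]
for n,e in(('far',far),('dash',dash)):
    for k in ((0,1),(0,2),(1,2),(0,1,2)): print(n,k,tri(*[ray(*e[i]) for i in k]).round(4))
    print([onz(*q,0.105)[:2].round(4) for q in e])
print(onz(c,316,234,.105))
E
```

```text
195 None 200 None 205 None 210 (np.int64(311), np.int64(320)) 215 (np.int64(304), np.int64(328)) 220 (np.int64(301), np.int64(331)) 225 (np.int64(300), np.int64(332)) 230 (np.int64(300), np.int64(331)) 235 (np.int64(303), np.int64(329)) 240 (np.int64(306), np.int64(325)) 245 (np.int64(310), np.int64(320)) 250 (np.int64(310), np.int64(320)) 255 (np.int64(310), np.int64(320)) 260 (np.int64(310), np.int64(319)) 265 (np.int64(331), np.int64(344)) 270 (np.int64(326), np.int64(344)) 
red 315.38461538461536 255.40384615384616 262 52
far (0, 1) [ 0.5628 -0.1716  0.1028]
far (0, 2) [ 0.5632 -0.1723  0.1044]
far (1, 2) [ 0.5638 -0.172   0.1039]
far (0, 1, 2) [ 0.5634 -0.1719  0.1039]
[array([ 0.5628, -0.1715]), array([ 0.5642, -0.171 ]), array([ 0.5632, -0.1731])]
dash (0, 1) [ 0.5628 -0.2183  0.1034]
dash (0, 2) [ 0.5628 -0.2165  0.1093]
dash (1, 2) [ 0.5649 -0.2166  0.1068]
dash (0, 1, 2) [ 0.5639 -0.2169  0.107 ]
[array([ 0.5628, -0.218 ]), array([ 0.5639, -0.2176]), array([ 0.566 , -0.2155])]
[ 0.56277963 -0.19426037  0.105     ]
```

Wing centre ≈ (0.563, −0.195), top ≈ 0.105, length ≈ 47 mm: consistent. The hub below the wing is ~27 mm wide, so I keep the tips just above it (TCP z ≈ 0.087).

Call:
play_rows(
  targets=[0,-0.2,2,0,0,-0.2,4,0,0,-0.2,6,0,0,-0.2,8,0,0,-0.2,9,0,0,-0.2,10,0,0,-0.2,10,0,0,-0.2,10,0],
  grip=4,
  grip_force=8,
)

```text
t: 1.78
tool_pos: [0.5632, -0.1947, 0.1189]
orientation: [-2.221, -2.222, 0.0]
force: [0.2, 0.0, 0.6]
opening: 0.0446
gripper_force: 0.0
```

```bash
python3 - <<'E'
from h import *
c=cam('wrist'); save(c,'w2.png'); s=read_state()
for k in('tool_pos','force','wrist_torque','opening','q'):print(k,np.round(s[k],4))
E
```

```text
tool_pos [ 0.5637 -0.195   0.1197]
force [ 0.6057 -0.7141  0.3548]
wrist_torque [0.0137 0.0426 0.0127]
opening 0.0417
q [-0.419   0.1856  1.6105  0.      1.3442 -0.4194]
```

View pics/w2.png

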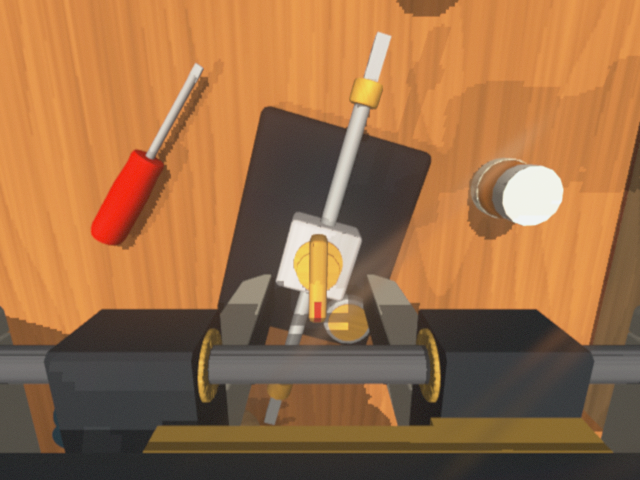

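Wrist: the wing runs (318,236)–(316,320), centred between the fingertips (x≈319). Descend and close.

Call:
play_rows(
  targets=[0,0,1,0,0,0,2,0,0,0,2.7,0,0,0,3.2,0,0,0,3.2,0,0,0,3.2,0],
)

```text
t: 2.33
tool_pos: [0.5626, -0.1948, 0.0859]
orientation: [-2.221, -2.221, 0.001]
force: [-0.3, -1.0, 1.0]
opening: 0.0401
gripper_force: 0.0
```

```bash
cat > s.py <<'E'
from h import *
L=[]
for i in range(4): eyes.read_camera('side') if i else 0; L.append(read_state())
s=L[-1]
print('t',round(s['t'],2),'pos',s['tool_pos'].round(4),'open',round(s['opening'],4),'gf',round(s['gripper_force'],2),'q6',s['q'][5].round(3),'jt6',s['joint_torque'][5].round(3))
print('F',np.mean([l['force'] for l in L],0).round(2),'M',np.mean([l['wrist_torque'] for l in L],0).round(3),[round(l['wrist_torque'][2],3) for l in L])
E
python3 s.py
```

```text
t 2.48 pos [ 0.5634 -0.1951  0.0871] open 0.04 gf 0.0 q6 -0.419 jt6 -0.0
F [ 0.04 -0.25  0.54] M [ 0.029 -0.002 -0.023] [np.float64(-0.039), np.float64(-0.015), np.float64(-0.021), np.float64(-0.017)]
```

Call:
play_rows(
  targets=[0,0,0,0,0,0,0,0,0,0,0,0,0,0,0,0,0,0,0,0,0,0,0,0],
  grip=0,
  grip_force=8,
)

```text
t: 2.98
tool_pos: [0.5628, -0.1952, 0.0873]
orientation: [-2.221, -2.221, 0.001]
force: [-4.1, 0.3, 7.6]
opening: 0.01
gripper_force: 10.7
```

```bash
python3 s.py
```

```text
t 3.13 pos [ 0.5627 -0.1952  0.0872] open 0.0098 gf 10.59 q6 -0.419 jt6 -0.025
F [-4.45  0.13  7.06] M [ 0.026  0.786 -0.012] [np.float64(0.0), np.float64(-0.03), np.float64(-0.031), np.float64(0.014)]
```

Call:
play_rows(
  targets=[0,0,-0.1,0,0,0,-0.1,0,0,0,-0.1,0,0,0,-0.1,0],
  grip=1.6,
)

```text
t: 3.47
tool_pos: [0.5629, -0.1949, 0.0874]
orientation: [-2.221, -2.221, 0.0]
force: [-0.0, -1.2, 0.9]
opening: 0.0161
gripper_force: 0.0
```

Call:
play_rows(
  targets=[0,-0.05,0,0,0,-0.05,0,0,0,-0.05,0,0,0,-0.05,0,0],
  grip=0,
)

```text
t: 3.8
tool_pos: [0.5627, -0.1949, 0.0875]
orientation: [2.221, 2.221, 0.0]
force: [2.4, 0.3, -2.5]
opening: 0.01
gripper_force: 8.0
```

```bash
python3 s.py
```

```text
t 3.95 pos [ 0.5627 -0.1949  0.0874] open 0.0097 gf 8.0 q6 -0.42 jt6 0.01
F [ 3.32 -0.06 -3.44] M [-0.019 -0.609  0.001] [np.float64(0.025), np.float64(0.012), np.float64(-0.031), np.float64(-0.0)]
```

Call:
play_rows(
  targets=[0,0.02,0,2,0,0.02,0,5,0,0.02,0,8,0,0.02,0,11,0,0.02,0,14,0,0.02,0,17,0,0.02,0,20,0,0.02,0,20],
)

```text
t: 4.62
tool_pos: [0.5632, -0.195, 0.0875]
orientation: [2.576, 1.797, 0.001]
force: [5.6, -0.4, -5.9]
opening: 0.0098
gripper_force: 8.0
```

```bash
python3 s.py
```

```text
t 4.77 pos [ 0.5632 -0.195   0.0875] open 0.0097 gf 8.0 q6 -0.07 jt6 0.019
F [ 5.67 -0.32 -5.26] M [-0.096 -1.001 -0.02 ] [np.float64(0.015), np.float64(-0.001), np.float64(-0.041), np.float64(-0.054)]
```

Call:
play_rows(
  targets=[0,0,0,3,0,0,0,6,0,0,0,9,0,0,0,12,0,0,0,15,0,0,0,18,0,0,0,20,0,0,0,20],
)

```text
t: 5.43
tool_pos: [0.5637, -0.1953, 0.0875]
orientation: [2.848, 1.324, 0.003]
force: [7.4, -2.9, -8.0]
opening: 0.0098
gripper_force: 8.0
```

```bash
python3 s.py
```

```text
t 5.58 pos [ 0.5637 -0.1953  0.0875] open 0.0103 gf 8.0 q6 0.279 jt6 0.01
F [ 8.25 -2.05 -7.87] M [-0.306 -1.425 -0.018] [np.float64(-0.032), np.float64(0.027), np.float64(-0.047), np.float64(-0.022)]
```

Call:
play_rows(
  targets=[0.02,0.05,0.03,0,0.02,0.05,0.03,0,0.02,0.05,0.03,0],
)

```text
t: 5.83
tool_pos: [0.5637, -0.1953, 0.0874]
orientation: [2.847, 1.327, 0.001]
force: [6.4, -1.3, -4.5]
opening: 0.0099
gripper_force: 8.0
```

```bash
python3 s.py
```

```text
t 5.98 pos [ 0.5637 -0.1953  0.0875] open 0.0101 gf 8.0 q6 0.279 jt6 -0.02
F [ 6.02 -0.85 -4.29] M [-0.125 -0.907 -0.011] [np.float64(0.038), np.float64(-0.03), np.float64(-0.01), np.float64(-0.042)]
```

Call:
play_rows(
  targets=[0,0,0,2,0,0,0,4,0,0,0,6,0,0,0,8,0,0,0,10,0,0,0,12,0,0,0,14,0,0,0,14],
)

```text
t: 6.65
tool_pos: [0.5639, -0.1956, 0.0875]
orientation: [2.988, 0.967, 0.002]
force: [6.9, -2.2, -6.3]
opening: 0.01
gripper_force: 8.0
```

```bash
python3 s.py
```

```text
t 6.8 pos [ 0.5639 -0.1956  0.0875] open 0.0097 gf 8.0 q6 0.523 jt6 0.006
F [ 6.91 -2.33 -6.09] M [-0.347 -1.152 -0.025] [np.float64(-0.035), np.float64(-0.0), np.float64(-0.042), np.float64(-0.024)]
```

Call:
play_rows(
  targets=[0.02,0.02,0.03,2,0.04,0.04,0.03,4,0.04,0.04,0.03,6,0.04,0.04,0.03,8,0.04,0.04,0.03,10,0.04,0.04,0.03,12,0.04,0.04,0.03,14,0.04,0.04,0.03,14],
)

```text
t: 7.47
tool_pos: [0.5642, -0.1959, 0.0874]
orientation: [3.083, 0.596, 0.001]
force: [4.4, -2.5, -2.9]
opening: 0.0097
gripper_force: 8.0
```

```bash
sed -i 's/range(4)/range(8)/' s.py; sed -i "s/,\[round(l\['wrist_torque.*$/'jt',np.mean([l['joint_torque'][5] for l in L]).round(3),'op',[round(l['opening']*1e3,1) for l in L][::3])/" s.py; sed -i "s/round(3)'jt'/round(3),'jt'/" s.py; python3 s.py
```

```text
t 7.82 pos [ 0.5641 -0.1959  0.0874] open 0.0101 gf 8.0 q6 0.767 jt6 -0.023
F [ 4.38 -3.08 -2.71] M [-0.449 -0.658 -0.013] jt 0.16 op [9.7, 9.8, 9.8]
```

```bash
sed -i "s/'jt',np.mean.*'op'/'Mz',[round(float(l['wrist_torque'][2]),2) for l in L],'jt',[round(float(l['joint_torque'][5]),2) for l in L],'op'/" s.py; python3 -m py_compile s.py
```

Call:
play_rows(
  targets=[0.02,0.04,0.02,2,0.02,0.04,0.02,4,0.02,0.04,0.02,6,0.02,0.04,0.02,8,0.02,0.04,0.02,10,0.02,0.04,0.02,12,0.02,0.04,0.02,14,0.02,0.04,0.02,14],
)

```text
t: 8.48
tool_pos: [0.5643, -0.1962, 0.0874]
orientation: [3.133, 0.217, 0.001]
force: [2.3, -3.2, 0.3]
opening: 0.0096
gripper_force: 8.0
```

```bash
python3 s.py
```

```text
t 8.83 pos [ 0.5643 -0.1962  0.0874] open 0.0098 gf 8.0 q6 1.011 jt6 -0.015
F [ 1.36 -4.14  1.53] M [-0.721 -0.171 -0.015] Mz [-0.01, 0.03, -0.05, 0.02, -0.01, -0.02, -0.02, -0.07] jt [0.79, 0.48, 0.16, 0.02, -0.02, -0.07, -0.03, -0.02] op [9.6, 10.0, 9.8]
```

Call:
play_rows(
  targets=[0,0.04,0,2,0,0.04,0,4,0,0.04,0,6,0,0.04,0,8,0,0.04,0,10,0,0.04,0,12,0,0.04,0,14,0,0.04,0,14],
)

```text
t: 9.5
tool_pos: [0.5643, -0.1966, 0.0874]
orientation: [3.136, -0.167, 0.001]
force: [1.6, -4.9, 2.4]
opening: 0.01
gripper_force: 8.0
```

```bash
python3 s.py
```

```text
t 9.85 pos [ 0.5643 -0.1966  0.0874] open 0.0098 gf 8.0 q6 1.255 jt6 -0.022
F [ 0.75 -5.18  2.26] M [-0.852 -0.046 -0.016] Mz [-0.01, -0.02, -0.02, 0.01, -0.02, -0.01, -0.06, 0.01] jt [0.76, 0.36, 0.09, 0.0, -0.02, -0.02, -0.02, -0.02] op [10.0, 10.1, 9.9]
```

Call:
play_rows(
  targets=[0,0.05,-0.02,2,0,0.05,-0.02,4,0,0.05,-0.02,6,0,0.05,-0.02,8,0,0.05,-0.02,10,0,0.05,-0.02,12,0,0.05,-0.02,14,0,0.05,-0.02,14],
)

```text
t: 10.52
tool_pos: [0.5642, -0.197, 0.0874]
orientation: [3.093, -0.548, 0.001]
force: [0.8, -5.0, 1.5]
opening: 0.0097
gripper_force: 8.0
```

```bash
python3 s.py
```

```text
t 10.87 pos [ 0.5642 -0.197   0.0874] open 0.01 gf 8.0 q6 1.498 jt6 0.039
F [ 1.17 -4.99  1.76] M [-0.815 -0.142  0.043] Mz [0.07, 0.08, 0.03, 0.06, 0.02, 0.05, 0.04, -0.01] jt [0.86, 0.43, 0.15, 0.06, 0.04, 0.04, 0.04, 0.04] op [9.7, 9.8, 9.6]
```

Settled torque rose from −0.02 to +0.04: possible onset of bottoming. Small steps now.

Call:
play_rows(
  targets=[0,0.03,0,1,0,0.03,0,2,0,0.03,0,2,0,0.03,0,2],
)

```text
t: 11.2
tool_pos: [0.5642, -0.197, 0.0874]
orientation: [3.083, -0.599, 0.001]
force: [1.2, -4.6, 2.9]
opening: 0.0096
gripper_force: 8.1
```

```bash
python3 s.py
```

```text
t 11.55 pos [ 0.5642 -0.197   0.0874] open 0.0102 gf 8.08 q6 1.533 jt6 0.136
F [ 1.07 -4.56  3.26] M [-0.852 -0.082  0.136] Mz [0.14, 0.13, 0.1, 0.16, 0.13, 0.15, 0.13, 0.14] jt [0.27, 0.17, 0.14, 0.14, 0.14, 0.14, 0.14, 0.14] op [9.6, 10.3, 10.0]
```

Firmly bottomed at ≈0.136 N m. Back off ~93° of tool angle (≈3° of which is wind-up).

Call:
play_rows(
  targets=[0,0,0,-2,0,0,0,-6,0,0,0,-10,0,0,0,-15,0,0,0,-20,0,0,0,-25,0,0,0,-30,0,0,0,-32],
)

```text
t: 12.22
tool_pos: [0.5643, -0.1962, 0.0874]
orientation: [-3.128, -0.282, -0.001]
force: [1.0, -1.7, 5.4]
opening: 0.01
gripper_force: 8.0
```

```bash
python3 s.py
```

```text
t 12.57 pos [ 0.5642 -0.1962  0.0874] open 0.0101 gf 8.0 q6 0.977 jt6 0.03
F [ 1.33 -0.74  5.07] M [-0.114 -0.118  0.043] Mz [-0.0, 0.06, 0.04, 0.06, 0.02, -0.01, 0.1, 0.08] jt [-0.32, 0.14, -0.97, -0.39, -0.09, 0.0, 0.03, 0.03] op [10.0, 9.9, 10.3]
```

Call:
play_rows(
  targets=[0,0,0,-4,0,0,0,-8,0,0,0,-12,0,0,0,-16,0,0,0,-20,0,0,0,-25,0,0,0,-30,0,0,0,-32],
)

```text
t: 13.23
tool_pos: [0.5639, -0.1955, 0.0874]
orientation: [-2.929, -1.131, -0.0]
force: [-0.5, 3.2, 8.0]
opening: 0.0099
gripper_force: 8.0
```

Call:
play_rows(
  targets=[0,0,0,-4,0,0,0,-8,0,0,0,-12,0,0,0,-16,0,0,0,-20,0,0,0,-25,0,0,0,-28,0,0,0,-29],
)

```text
t: 13.9
tool_pos: [0.5632, -0.195, 0.0873]
orientation: [-2.553, -1.825, 0.0]
force: [-5.1, 4.8, 10.8]
opening: 0.0102
gripper_force: 8.0
```

```bash
python3 s.py
```

```text
t 14.25 pos [ 0.5632 -0.195   0.0873] open 0.01 gf 8.0 q6 -0.088 jt6 0.02
F [-4.83  4.51 10.84] M [0.76  0.847 0.016] Mz [-0.04, -0.02, 0.06, -0.01, 0.04, 0.06, 0.03, 0.0] jt [-0.55, -0.18, -0.45, -0.14, -0.02, 0.01, 0.02, 0.02] op [10.2, 10.0, 9.7]
```

Call:
play_rows(
  targets=[0,0,0,0,0,0,0,0,0,0,0,0,0,0,0,0,0,0,0,0],
  grip=4,
)

```text
t: 14.67
tool_pos: [0.5631, -0.196, 0.0861]
orientation: [-2.556, -1.822, 0.001]
force: [-0.1, -0.7, 0.0]
opening: 0.0378
gripper_force: 0.0
```

Call:
play_rows(
  targets=[0,0,-1,0,0,0,-3,0,0,0,-6,0,0,0,-9,0,0,0,-12,0,0,0,-13,0,0,0,-13,0,0,0,-13,0],
)

```text
t: 15.33
tool_pos: [0.564, -0.1967, 0.2169]
orientation: [2.558, 1.824, 0.0]
force: [-0.1, -0.1, -0.7]
opening: 0.0399
gripper_force: 0.0
```

```bash
python3 - <<'E'
from h import *
c=cam('wrist'); save(c,'w3.png'); s=read_state()
for k in('tool_pos','orientation','force','opening','t'):print(k,np.round(s[k],4))
E
```

```text
tool_pos [ 0.5632 -0.1963  0.2153]
orientation [-2.5561e+00 -1.8229e+00  1.8000e-03]
force [ 0.0993  0.3471 -1.0533]
opening 0.0399
t 15.3833
```

View pics/w3.png

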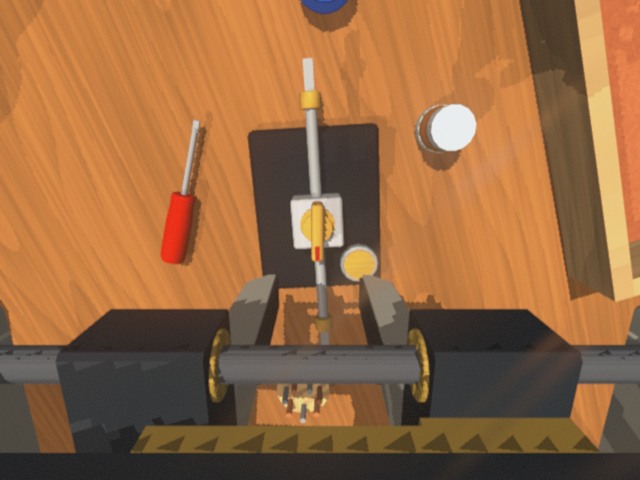

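Wrist: the wing runs (317,205)–(318,260), aligned with the tool at yaw ≈71°. That is about 90° back from the bottom, and the neighbours are untouched. Handing in.

```bash
python3 -c "
from plant import workorder; print(workorder.close_job())"
```

```text
the job is handed in; nothing more can be done
None
```

I tightened the thumbscrew clockwise until it bottomed firmly at about 0.14 N m, backed it off about a quarter turn and let go; the last picture shows the jar and screwdriver unmoved and the spool and tip stand where expected, and I handed the job in at about 15 s.

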